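# Push a cast cover into the locating corner

### The arm

A 6-joint arm with a two-finger parallel gripper is mounted at the origin on the work surface. World frame = base frame: x ahead of the robot, y to its left, z up, the work surface at z = 0. Lengths are in mm, angles in rad, forces in N, time in s.
With the tool pointing down it reaches from about 250 to 775 mm from the base axis. Payload 4 kg.
Tool frame: the origin (TCP) lies midway between the tips of the shut fingers; the grasp point (between the pads) lies 19 mm behind it; z points along the fingers, y is the line along which they close (so a half turn about z gives the same grasp; the last joint's range is limited). The gripper opens to 85 mm and grips with 20 to 120 N. Pads are 22 mm wide; open, the fingers measure 114 mm over their backs; the gripper's body (76 mm by 85 mm) begins 54 mm behind the grasp point. The pads swing forward as they close: fully open they stand 13 mm farther back than shut.
Start: joints at [-1.211, 0.087, 1.371, -0, 1.684, -0.103], TCP at [245.55, -492.161, 231.341] pointing down, gripper open.
Joint ranges: [-3.1, 3.1], [-0.76, 2.03], [0.27, 2.55], [-1.08, 4.22], [0.17, 2.65], [-2.57, 2.57]. Speed limits (rad/s): [2.79, 2.79, 3.14, 3.14, 3.14, 3.14].

### API

Orientations are given as a rotation vector (axis times angle).
In Python, from rig import ctrl gives the robot as it stands.
- The arm moves only by the shell command python3 -m crank 'ROWS'. ROWS is JSON, a list of rows, each a list of 3 entries, a list of its own where there are three numbers: the finger opening in mm, from 0 to 85.4, then the shift along the world's x, y, z in units of 300 mm (1.0 is 300 mm), then the turn about the world's z in units of 30 degrees (1.0 is 30 degrees). A call has 1 to 12 rows; each row is the pose to reach, as a shift and turn from the pose commanded when the call began; what a row does not reach only later rows make up. A row lasts 1/8 s, in which the tool goes at most 62.5 mm and 10.7 degrees, less where a joint would pass 70% of its speed; a pose out of reach is approached as far as the arm can. A call with a number of a shift or a turn outside -1 to 1 is refused whole. A call with a gripper value outside its range is refused whole. The fingers move at their own pace and stop on an object; the grip force is fixed at half the most. Time passes only in rows, so rows that repeat a pose let the fingers close. It gives the time, the measured TCP pose, the force, the opening and the grip force at its end, in the units of the state.
- ctrl.read_state(): the state, without advancing time (a new reading comes with each control period).
- ctrl.get_image(name): name is "scene" or "top" or "wrist"; returns the picture (384x512x3 uint8, red, green, blue); there is no depth.
- ctrl.calibration(name): a dict with "mtx" (3x3 intrinsics, pixels), "eye" and "attitude" of the camera in the world. Camera axes: x right, y down, z forward; pixel columns grow to the right and rows downward; lengths in mm; the calibration is good to about 2 mm. A picture is of the moment at which its call begins: read the wrist's pose just before it. calibration takes no time and is no camera call; for the wrist camera it gives the pose at the moment of the call.
- ctrl.close_job(): hands the job in; it is judged then, once.
The state is a dict: "time": time; "joint_positions": joint angles; "dq": joint speeds; "effort": joint torques, N m; "tcp_pos": TCP position; "ee_rot": TCP orientation; "ft_force": force on the tool from outside, world axes, zero at the start; "moment": the same for the moment, N m; "opening": opening from 0.0 (shut) to 1.0 (fully open); "finger_force": force on a finger pad.
Only numpy, scipy, OpenCV 4.12 (cv2) and the standard library are available. Lean on these libraries where they do the work, as an engineer would, in place of code of your own. Each camera call takes 0.05 s, during which the arm holds its last target. There are 200 camera calls.

### The job

Push the black cast cover along the bench into the locating corner: its long side flat against the aluminium rail and its end up against the steel stop block, with no gap at either. Push it only by its sides with the fingers, never take hold of it on top or lift it, leave the other things where they are, and finish clear of it.

Things in the scene. Friction and masses are not known exactly. Their poses are not given: they have to be found in the camera images.
- cover: Loose black cast cover, 0.4 to 0.85 kg, flat on the bench, turned up to 0.45 rad from the rail. Origin: centre of its underside, z up. Flange 100 mm along x, 150 mm along y, 14 mm thick, straight vertical edges; on it a ribbed dome 96 x 142 mm up to 40 mm, a pad to 46 mm, a round boss to 48 mm, three studs to 60 mm. Either long side may go against the rail.
- rail: Fixed straight aluminium bar on the bench beyond the cover as seen from the robot, 25 mm along its x, 480 mm along its y, 30 mm high. Origin: centre of its underside. Its x points away from the robot, across the bar; the cover goes against the face at its x = -12.5 mm. It lies turned by up to 0.2 rad.
- stop: Fixed steel block, 90 mm along its x, 40 mm along its y, 30 mm high, two bolt heads on top to 36 mm. Origin: centre of its underside. Axes parallel to the rail's. It abuts the robot's side of the rail, 210 mm from the rail's middle, at either its left or its right end; the cover's end goes against its face towards the rail's middle, 20 mm from its origin along y.
- hub: Bystander: loose turned steel hub, 56 mm across, 40 mm tall, standing beside the rail near the end opposite the stop. Origin: centre of its underside.
- tin: Bystander: closed metal tin, 66 mm across, 110 mm tall, standing to the left, nearer to the robot. Origin: centre of its underside.
- bin: Bystander: open red plastic bin of bolts, 100 x 100 mm, 50 mm high, to the right, nearer to the robot. Origin: centre of its underside.
- wrench: Bystander: steel wrench, 180 mm long, lying beyond the rail. Origin: middle of its underside; it lies along its x.
Not all that is in view belongs to the job. Of the things like the cover, leave any that is blue, orange or purple; of the rest the larger one is meant.

How it is judged (in metres and radians):
At the end, for the whole second after the job is handed in: The cover lies flat and at rest on the bench, square to the rail within 0.035 rad, with its long side within 4 mm of the rail's face and its end within 4 mm of the stop block's face that looks to the middle of the rail (cover within 160 mm of the middle of the rail) (x of cover in the frame of rail between -0.0665 and -0.058 m and y of cover in the frame of stop between -0.099 and 0.099 m and angle between the x axis of cover and the x axis of rail, either way round below 0.035 rad and angle between cover's own z axis and vertical below 0.04 rad and height (world z) of cover below 0.004 m and horizontal distance between cover and rail below 0.16 m and linear speed of cover below 0.01 m/s); the robot touches nothing.
It fails at once if the cover is lifted or tipped off the bench (height (world z) of cover above 0.008 m or angle between cover's own z axis and vertical above 0.12 rad).
It fails at once if the fingers reach down onto the top of the cover, to its studs, boss or pad (x of the grasp point in the frame of cover between -0.034 and 0.034 m and y of the grasp point in the frame of cover between -0.058 and 0.058 m and z of the grasp point in the frame of cover below 0.066 m).
It fails at once if the hub, tin, bin or wrench is moved by more than 15 mm (distance of any of hub, tin, bin, wrench from where it was at the start of the episode above 0.015 m).
It also fails if it takes over 45 s, if anything falls off the work surface, if the arm or the gripper's body presses on something with over 40 N, if the wrist force passes 120 N, or if a joint passes its speed limit or range.

## Working session

There is one attempt and no reset: what is moved stays moved. The work goes in short steps, Python scripts to look and compute and a shell command to move; the robot and the scene stay as the last step left them, time stands still between calls to the robot, and variables do not carry over. Pictures are saved under pics/ and viewed, at most 10 in all, crops included, and the job is handed in when it is done.

```bash
mkdir -p pics
python3 - <<'E'
from rig import ctrl
import cv2,numpy as np
for n in("top","scene"):
    cv2.imwrite(f"pics/{n}0.png",ctrl.get_image(n)[:,:,::-1])
    c=ctrl.calibration(n);print(n,np.round(c["mtx"],1).tolist(),c["eye"],c["attitude"])
s=ctrl.read_state();print(s["time"],s["tcp_pos"],s["ee_rot"],s["opening"])
E
```

```text
top [[376.7, 0.0, 261.7], [0.0, 376.7, 190.3], [0.0, 0.0, 1.0]] [ 416.40545741    6.2830445  1036.66535656] [-2.21319942  2.16715458 -0.0349482 ]
scene [[382.5, 0.0, 248.5], [0.0, 382.5, 195.7], [0.0, 0.0, 1.0]] [1196.36426118 -742.23316649  802.37253016] [-2.07176513 -0.8329519   0.41863697]
0.1 [ 245.37861661 -491.71768123  230.22756864] [-3.05586609e+00 -7.19982106e-01  3.94427497e-04] 0.9936335700973162
```

View pics/top0.png

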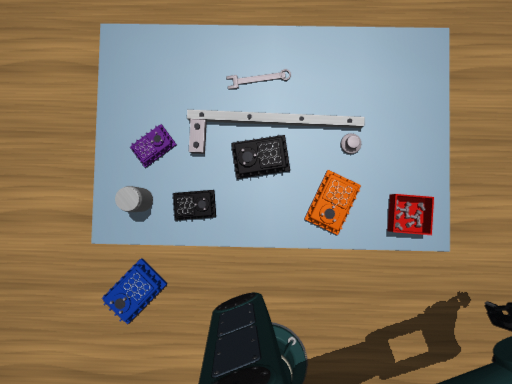

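View pics/scene0.png

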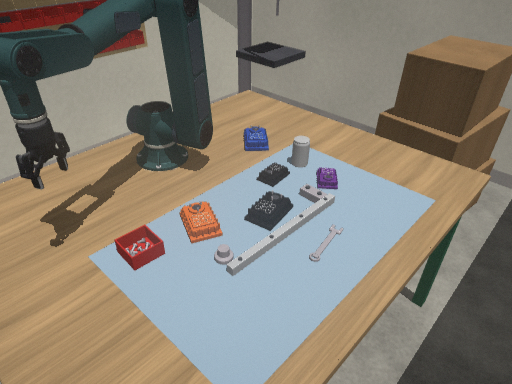

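Candidates in the top view are large black (261,157), small black (194,205), orange (332,203), purple (153,145) and blue (134,291). I choose the large black one. The rail runs from (187,115) to (364,122), with the stop at its left end, around (197,136). I'll check with a close crop.

Run:
```python
import cv2
i=cv2.imread("pics/top0.png")[95:195,175:375]
cv2.imwrite("pics/crop0.png",cv2.resize(i,None,fx=4,fy=4,interpolation=cv2.INTER_CUBIC))
```

```text
(no output)
```

View pics/crop0.png

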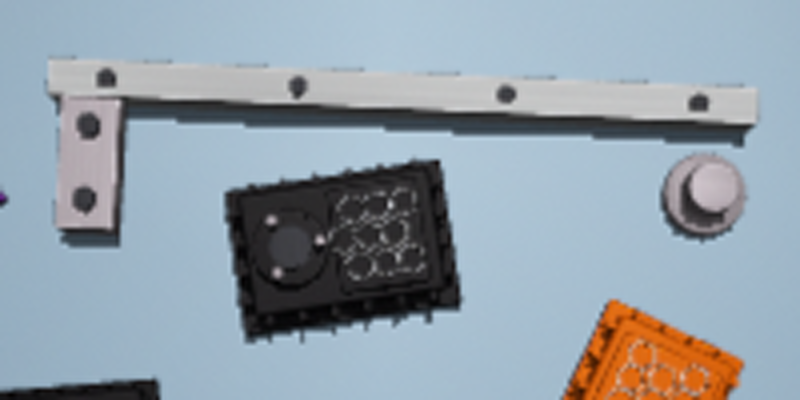

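The crop shows the chosen cover with its boss and three studs, with corners near crop (226,190), (440,160), (461,305) and (248,340). The rail's near top edge runs (48,96)–(757,126), and the stop's inner top edge is at x≈122, y 98–230.

```bash
cat > h.py <<'E'
from rig import ctrl
import numpy as np,cv2
from scipy.spatial.transform import Rotation as R
def bp(px,z,name="top",c=None):
    c=c or ctrl.calibration(name)
    px=np.atleast_2d(px).astype(float)
    d=(np.linalg.inv(c["mtx"])@np.c_[px,np.ones(len(px))].T).T
    d=R.from_rotvec(c["attitude"]).apply(d); e=np.array(c["eye"])
    return e+d*((z-e[2])/d[:,2])[:,None]
def proj(p,name="top",c=None):
    c=c or ctrl.calibration(name)
    q=R.from_rotvec(c["attitude"]).inv().apply(np.atleast_2d(p)-np.array(c["eye"]))@np.array(c["mtx"]).T
    return q[:,:2]/q[:,2:]
crop=lambda p:np.array(p)/4.+[175,95]-.375
def rect(cx,cy,th,z,lx,ly):
    a=np.array([[1,1],[1,-1],[-1,-1],[-1,1]])*[lx/2,ly/2]
    c,s=np.cos(th),np.sin(th);xy=a@np.array([[c,s],[-s,c]])+[cx,cy]
    return np.c_[xy,np.full(4,z)]
E
python3 - <<'E'
from h import *
np.set_printoptions(precision=1,suppress=True)
for n,p,z in(("railnear",[(48,96),(757,126)],30),("railfar",[(48,60),(757,88)],30),("stop",[(122,98),(118,230),(57,228),(62,95)],30),("cover14",[(226,190),(440,160),(461,305),(248,340)],14),("hub",[(704,197)],20),("studs",[(271,220),(320,240),(277,272)],60)):
    q=bp(crop(p),z);print(n,q[:,:2].tolist());d=q[1%len(q)]-q[0];print("  len",np.linalg.norm(d),"ang",np.arctan2(-d[0],d[1])%np.pi)
E
```

```text
railnear [[653.6349779110874, 229.39739521698462], [641.8271094608288, -248.83725567631066]]
  len 478.38039996677395 ang 3.1169071360131007
railfar [[678.2730511915707, 230.15604295341222], [667.617690530581, -248.6144208900665]]
  len 478.8890202956376 ang 3.1193406503140038
stop [[653.1664901093189, 179.1525448835404], [563.3260903939711, 179.2971827387518], [563.8907266785982, 220.54608928877502], [654.488459462928, 219.91413984679934]]
  len 89.84051614456942 ang 1.5691863859363642
cover14 [[594.6163591395226, 108.74558301518273], [618.0244956362399, -37.21967423763834], [518.8309186789588, -53.336916415003046], [492.0217303876834, 91.15082532187822]]
  len 147.83029858297377 ang 0.1590139231538643
hub [[594.8917013206437, -216.0433521332517]]
  len 0.0 ang 0.0
studs [[567.4337047093436, 74.22950267283574], [554.9244951960922, 41.94243021566816], [533.4168098610305, 69.5054828595595]]
  len 34.62564613838722 ang 2.7719630597507416
```

```bash
python3 -m crank '[[50,[0.36,0.86,0],-0.46],[50,[0.36,0.86,0],-0.46],[50,[0.36,0.86,0],-0.46],[50,[0.36,0.86,0],-0.46],[50,[0.36,0.86,0],-0.46],[50,[0.36,0.86,0],-0.46]]'; python3 -m crank '[[50,[0.362,0.864,0],-0.47],[50,[0.362,0.864,0],-0.47],[50,[0.362,0.864,0],-0.47],[50,[0.362,0.864,0],-0.47],[50,[0.362,0.864,0],-0.47],[50,[0.362,0.864,-0.5],-0.47],[50,[0.362,0.864,-0.5],-0.47],[50,[0.362,0.864,-0.5],-0.47],[50,[0.362,0.864,-0.5],-0.47]]'
python3 - <<'E'
from h import *
cv2.imwrite("pics/w1.png",ctrl.get_image("wrist")[:,:,::-1])
s=ctrl.read_state();print(s["time"],s["tcp_pos"],s["ee_rot"],s["ft_force"])
E
```

```text
time: 0.85
tcp_pos: [353.9, -232.4, 231.1]
ee_rot: [-3.121, -0.354, 0.0]
ft_force: [0.4, -1.5, -0.5]
opening: 0.582
finger_force: 0.0
time: 1.98
tcp_pos: [460.1, 24.1, 78.3]
ee_rot: [3.141, -0.04, -0.011]
ft_force: [-0.5, -0.9, 0.4]
opening: 0.588
finger_force: 0.0
2.025 [461.881067    24.11424771  80.66236253] [ 3.14097097 -0.03988219 -0.00337169] [ 0.7118923  -0.79362016  0.43776819]
```

View pics/w1.png

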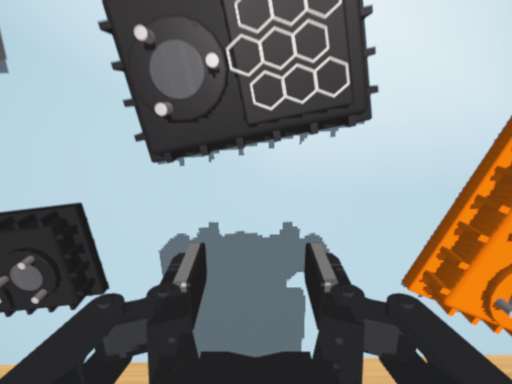

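The wrist view shows the cover's near side from (152,160) to (370,118). Both fingers, at (190,260) and (320,260), are in front of it and the way down is clear. I'll descend, then push towards the rail.

```bash
python3 -m crank '[[50,[0,0,-0.2],0],[50,[0,0,-0.25],0],[50,[0,0,-0.27],0],[50,[0,0,-0.27],0]]';  python3 -m crank '[[50,[0.03,0,0],0],[50,[0.06,0,0],0],[50,[0.09,0,0],0],[50,[0.12,0,0],0],[50,[0.15,0,0],0],[50,[0.18,0,0],0],[50,[0.21,0,0],0],[50,[0.24,0,0],0],[50,[0.24,0,0],0]]'
python3 - <<'E'
from h import *
i=ctrl.get_image("top")[95:195,175:375,::-1]
cv2.imwrite("pics/t2.png",cv2.resize(i,None,fx=4,fy=4,interpolation=cv2.INTER_CUBIC))
s=ctrl.read_state();print(s["time"],s["tcp_pos"],s["ft_force"])
E
```

```text
time: 2.52
tcp_pos: [463.6, 24.8, 2.0]
ee_rot: [3.141, -0.038, 0.005]
ft_force: [0.3, 0.8, 0.8]
opening: 0.585
finger_force: 0.0
time: 3.65
tcp_pos: [535.6, 24.8, 0.6]
ee_rot: [3.141, -0.038, 0.003]
ft_force: [0.8, 0.8, 0.2]
opening: 0.588
finger_force: 0.0
3.7 [535.20306689  24.81446209   0.54381486] [-0.66723735 -0.18049832  0.15417241]
```

View pics/t2.png

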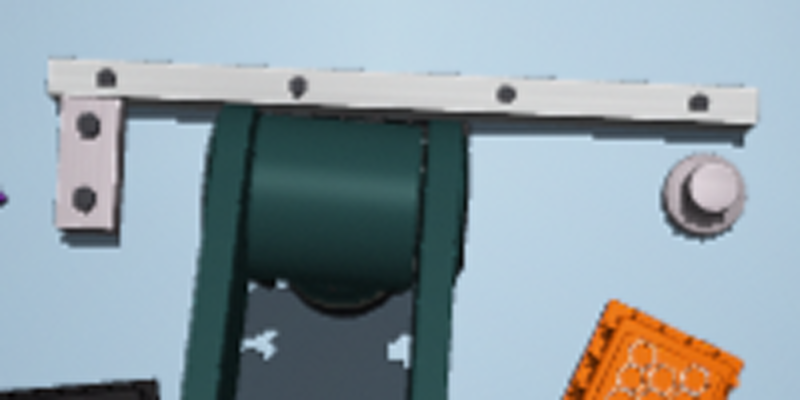

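The arm hides the cover here, but the rail and stop haven't moved. I'll push on slowly until the force shows contact with the rail.

```bash
python3 -m crank '[[50,[0.01,0,0],0],[50,[0.01,0,0],0]]'; python3 -m crank '[[50,[0.01,0,0],0],[50,[0.01,0,0],0]]'; python3 -m crank '[[50,[0.01,0,0],0],[50,[0.01,0,0],0]]'
```

```text
time: 3.95
tcp_pos: [537.1, 24.9, 0.4]
ee_rot: [3.141, -0.038, -0.0]
ft_force: [-0.3, -0.4, 0.9]
opening: 0.586
finger_force: 0.6
time: 4.2
tcp_pos: [539.3, 25.1, 0.2]
ee_rot: [3.141, -0.038, -0.003]
ft_force: [-4.7, -0.3, 2.3]
opening: 0.586
finger_force: 2.4
time: 4.45
tcp_pos: [539.3, 25.1, -0.1]
ee_rot: [3.141, -0.038, -0.015]
ft_force: [-12.1, 0.0, 8.2]
opening: 0.587
finger_force: 6.3
```

Contact with the rail is confirmed: the TCP stalled at 539 and the force rose to 12 N. Next I back off, rise and turn 90° for the end push.

```bash
python3 -m crank '[[50,[-0.06,0,0.01],0],[50,[-0.12,0,0.01],0],[50,[-0.12,0,0.2],0],[40,[-0.12,0,0.4],0],[40,[-0.12,-0.2,0.4],0.3],[40,[-0.12,-0.4,0.4],0.6],[40,[-0.12,-0.5,0.4],1],[40,[-0.12,-0.5,0.4],1]]'
python3 - <<'E'
from h import *
s=ctrl.read_state();print(s["time"],s["tcp_pos"],s["ee_rot"],s["joint_positions"])
i=ctrl.get_image("top")[95:195,175:375,::-1]
cv2.imwrite("pics/t3.png",cv2.resize(i,None,fx=4,fy=4,interpolation=cv2.INTER_CUBIC))
E
```

```text
time: 5.45
tcp_pos: [508.0, -127.2, 120.6]
ee_rot: [3.044, 0.771, 0.004]
ft_force: [-0.1, 0.6, 0.0]
opening: 0.467
finger_force: 0.0
5.45 [ 507.97371481 -127.1881571   120.61891151] [3.04389623 0.77074033 0.00353802] [-3.53594160e-01  7.56665226e-02  1.60500428e+00 -6.99279818e-05
  1.45814072e+00  7.21217689e-01]
```

View pics/t3.png

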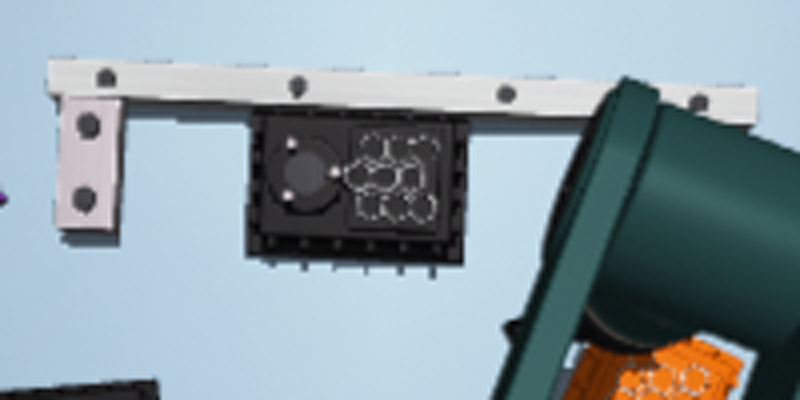

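The cover now lies along the rail, with near corners at crop (248,258) and (463,265). The gap to the stop is about 85 mm.

```bash
python3 -m crank '[[40,[0.26,0.05,0],0.3],[40,[0.26,0.1,0],0.6],[40,[0.26,0.1,0],1],[40,[0.26,0.1,0],1]]'; python3 -m crank '[[40,[0,0,0],0.35],[40,[0,0,0],0.7],[40,[0,0,0],1],[40,[0,0,0],1],[40,[0,0,-0.15],1],[40,[0,0,-0.15],1]]'
python3 - <<'E'
from h import *
s=ctrl.read_state();print(s["time"],s["tcp_pos"],s["ee_rot"],s["joint_positions"])
print(bp(crop([(248,258),(463,265)]),14),bp(crop([(121,235)]),0))
cv2.imwrite("pics/w4.png",ctrl.get_image("wrist")[:,:,::-1])
E
```

```text
time: 6.0
tcp_pos: [585.6, -93.1, 120.1]
ee_rot: [-2.739, -1.538, -0.001]
ft_force: [0.3, -0.4, -0.9]
opening: 0.47
finger_force: 0.0
time: 6.75
tcp_pos: [582.0, -93.9, 71.3]
ee_rot: [-2.246, -2.185, 0.007]
ft_force: [0.4, 1.2, -0.7]
opening: 0.468
finger_force: 0.0
6.75 [581.95908559 -93.85772752  71.28852189] [-2.24617388 -2.18529473  0.00705631] [-2.56154471e-01  2.62692833e-01  1.49141841e+00  1.60229208e-04
  1.39645857e+00 -2.28708864e-01]
[[548.14147636  92.52632984  14.        ]
 [546.20409959 -54.20988851  14.        ]] [[564.25721172 182.26816917   0.        ]]
```

View pics/w4.png

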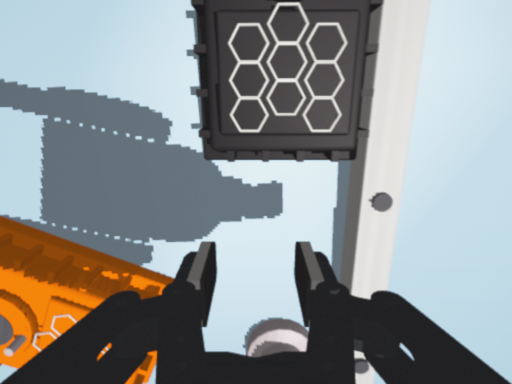

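The wrist view shows the cover's end spanning (205,155)–(355,157). The fingers, at (200,270) and (320,270), face it and stay clear of the rail. I'll narrow the opening, descend and push towards the stop.

```bash
python3 -m crank '[[30,[0,0,-0.1],0],[30,[0,0,-0.2],0],[30,[0,0,-0.24],0],[30,[0,0,-0.24],0]]';  python3 -m crank '[[30,[0.001,0.03,0],0],[30,[0.001,0.06,0],0],[30,[0.002,0.09,0],0],[30,[0.003,0.12,0],0],[30,[0.003,0.15,0],0],[30,[0.004,0.18,0],0],[30,[0.005,0.21,0],0],[30,[0.005,0.24,0],0],[30,[0.006,0.27,0],0],[30,[0.007,0.3,0],0],[30,[0.008,0.33,0],0],[30,[0.008,0.34,0],0]]'
```

```text
time: 7.3
tcp_pos: [585.4, -94.9, 3.8]
ee_rot: [2.249, 2.194, 0.0]
ft_force: [0.1, -0.1, -0.5]
opening: 0.354
finger_force: 0.0
time: 8.8
tcp_pos: [587.5, 7.8, 3.2]
ee_rot: [-2.247, -2.195, -0.0]
ft_force: [-0.0, -2.8, 2.2]
opening: 0.349
finger_force: 1.5
```

```bash
python3 -m crank '[[30,[0,0.013,0],0],[30,[0,0.02,0],0],[30,[0,0.02,0],0]]'; python3 -m crank '[[30,[0,0.01,0],0],[30,[0,0.01,0],0]]'; python3 -m crank '[[30,[0,0.01,0],0],[30,[0,0.01,0],0]]'
```

```text
time: 9.18
tcp_pos: [587.4, 13.4, 3.2]
ee_rot: [-2.248, -2.194, -0.001]
ft_force: [-0.3, -0.4, 0.5]
opening: 0.35
finger_force: 0.7
time: 9.43
tcp_pos: [587.4, 16.3, 3.2]
ee_rot: [-2.248, -2.194, -0.0]
ft_force: [-1.3, -1.9, 1.0]
opening: 0.354
finger_force: 0.8
time: 9.68
tcp_pos: [587.4, 19.5, 3.2]
ee_rot: [-2.247, -2.194, -0.0]
ft_force: [0.0, -1.4, 1.1]
opening: 0.352
finger_force: 0.6
```

```bash
python3 -m crank '[[30,[0,0.007,0],0],[30,[0,0.007,0],0]]'; python3 -m crank '[[30,[0,0.007,0],0],[30,[0,0.007,0],0]]'
```

```text
time: 9.93
tcp_pos: [587.4, 21.1, 3.2]
ee_rot: [-2.248, -2.195, 0.001]
ft_force: [0.2, -2.7, 0.4]
opening: 0.351
finger_force: 1.3
time: 10.18
tcp_pos: [587.3, 21.2, 3.2]
ee_rot: [2.246, 2.193, -0.005]
ft_force: [-0.7, -7.9, 0.2]
opening: 0.352
finger_force: 3.8
```

It stalled at y=21.2 with the force rising, so the cover has reached the stop. I'll back off and look.

```bash
python3 -m crank '[[30,[0,-0.06,0.01],0],[30,[0,-0.12,0.01],0],[30,[0,-0.15,0.2],0],[30,[-0.1,-0.3,0.4],0],[30,[-0.2,-0.45,0.4],-0.3],[30,[-0.3,-0.5,0.4],-0.6],[30,[-0.35,-0.5,0.4],-1],[50,[-0.35,-0.5,0.4],-1]]'
python3 - <<'E'
from h import *
s=ctrl.read_state();print(s["time"],s["tcp_pos"])
i=ctrl.get_image("top")[95:195,175:375,::-1]
cv2.imwrite("pics/t5.png",cv2.resize(i,None,fx=4,fy=4,interpolation=cv2.INTER_CUBIC))
E
```

```text
time: 11.18
tcp_pos: [481.8, -127.5, 123.6]
ee_rot: [2.74, 1.536, 0.002]
ft_force: [1.0, -0.1, 0.9]
opening: 0.551
finger_force: 0.0
11.175 [ 481.82931564 -127.50261093  123.60502489]
```

View pics/t5.png

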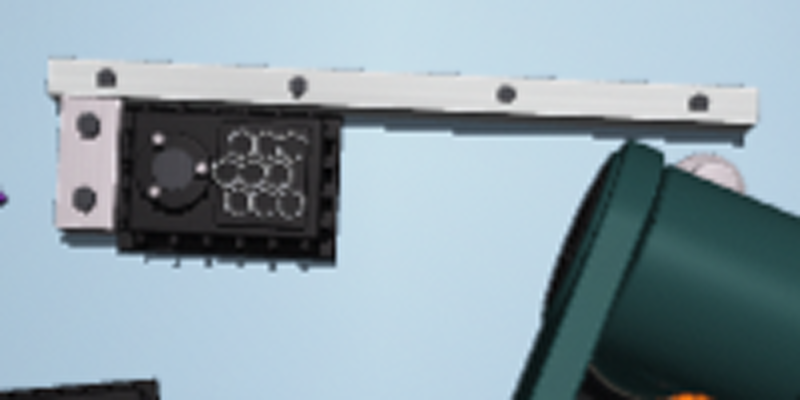

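The cover sits in the corner: its end is at the stop (crop x≈120) and its far side is against the rail. I'll give it one confirming two-finger push towards the rail, since the near edge slopes slightly more than the rail does.

```bash
python3 -m crank '[[50,[0.05,0.2,0],-0.35],[50,[0.05,0.4,0],-0.7],[50,[0.05,0.4,0],-1],[50,[0.05,0.4,0],-1]]'; python3 -m crank '[[50,[0.02,0.2,0],-0.35],[50,[0.02,0.37,0],-0.7],[50,[0.02,0.37,0],-1],[50,[0.02,0.37,0],-1],[50,[0.02,0.37,-0.2],-1],[50,[0.02,0.37,-0.37],-1],[50,[0.02,0.37,-0.405],-1],[50,[0.02,0.37,-0.405],-1]]'
```

```text
time: 11.72
tcp_pos: [498.2, -5.4, 123.2]
ee_rot: [-3.041, -0.787, -0.0]
ft_force: [-0.5, -1.3, -1.0]
opening: 0.586
finger_force: 0.0
time: 12.72
tcp_pos: [504.1, 103.5, 2.2]
ee_rot: [3.141, -0.036, -0.0]
ft_force: [-0.1, -0.5, 0.2]
opening: 0.588
finger_force: 0.0
```

```bash
python3 -m crank '[[50,[0.03,0,0],0],[50,[0.06,0,0],0],[50,[0.09,0,0],0],[50,[0.11,0,0],0],[50,[0.11,0,0],0]]'; python3 -m crank '[[50,[0.01,0,0],0],[50,[0.01,0,0],0]]'; python3 -m crank '[[50,[0.01,0,0],0],[50,[0.01,0,0],0]]'
```

```text
time: 13.35
tcp_pos: [537.0, 104.3, 1.9]
ee_rot: [3.141, -0.038, 0.0]
ft_force: [-0.3, -0.2, -0.5]
opening: 0.581
finger_force: 0.0
time: 13.6
tcp_pos: [539.5, 104.3, 1.8]
ee_rot: [3.141, -0.038, -0.0]
ft_force: [-0.3, 0.2, 0.2]
opening: 0.585
finger_force: 0.0
time: 13.85
tcp_pos: [541.4, 104.2, 1.6]
ee_rot: [3.141, -0.038, -0.005]
ft_force: [-5.0, -0.2, 2.4]
opening: 0.589
finger_force: 2.3
```

```bash
python3 -m crank '[[50,[0.008,0,0],0],[50,[0.008,0,0],0]]'; python3 -m crank '[[50,[-0.06,0,0.01],0],[50,[-0.14,0,0.02],0],[50,[-0.15,0,0.2],0],[50,[-0.2,-0.2,0.5],0],[50,[-0.3,-0.4,0.5],0],[50,[-0.3,-0.6,0.5],0],[50,[-0.3,-0.7,0.5],0],[50,[-0.3,-0.7,0.5],0],[50,[-0.3,-0.7,0.5],0]]'
python3 - <<'E'
from h import *
i=ctrl.get_image("top")[105:175,180:280,::-1]
cv2.imwrite("pics/t6.png",cv2.resize(i,None,fx=8,fy=8,interpolation=cv2.INTER_CUBIC))
E
```

```text
time: 14.1
tcp_pos: [541.4, 104.2, 1.5]
ee_rot: [3.141, -0.038, -0.013]
ft_force: [-11.3, -1.1, 7.8]
opening: 0.586
finger_force: 5.5
time: 15.22
tcp_pos: [455.2, -105.7, 151.8]
ee_rot: [-3.141, 0.039, -0.001]
ft_force: [0.0, 0.3, 0.1]
opening: 0.584
finger_force: 0.0
```

View pics/t6.png

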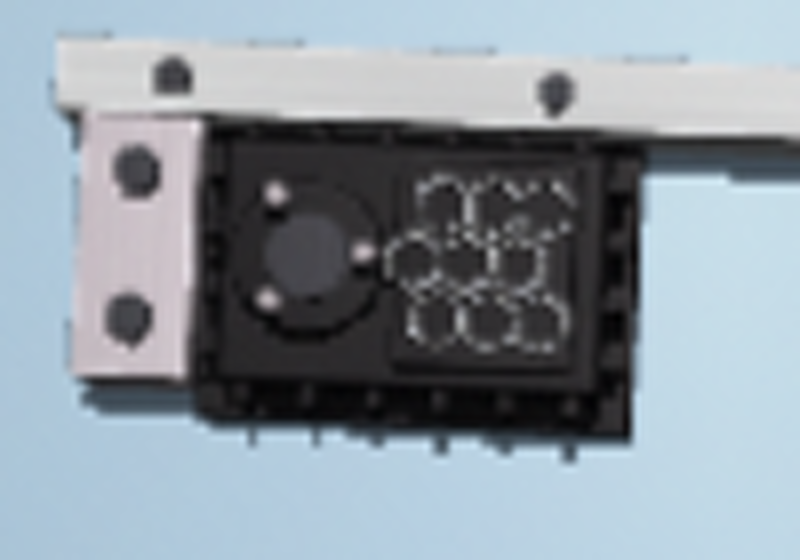

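In the last crop the cover's far side lies along the rail. Its left end (200,415) meets the stop's face with no gap, and the arm is clear. The force stalls confirmed both contacts, so I'm handing in.

```bash
python3 -c "
from rig import ctrl
print(ctrl.close_job())"
```

```text
the job is handed in; nothing more can be done
None
```

The black cover is in the locating corner, against the rail and the stop with no gap visible at either, the arm is clear of it, and the job was handed in at about 15 s; no verdict was returned.

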